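# Set out the pressing of two marquetry panels

### The arm

A 7-joint arm with a two-finger parallel gripper is mounted at the origin on the work surface. World frame = base frame: x ahead of the robot, y to its left, z up, the work surface at z = 0. Lengths are in mm, angles in rad, forces in N, time in s.
With the tool pointing down it reaches from about 400 to 875 mm from the base axis. Payload 4.4 kg.
Tool frame: the origin (TCP) lies at the very end of the fingers, on their centre line; the grasp point (between the pads) lies 19 mm behind it (ctrl.grasp_offset is the distance from the TCP to the grasp point, in mm); z points along the fingers, y is the line along which they close (so a half turn about z gives the same grasp; the last joint's range is limited). The gripper opens to 85 mm and grips with 20 to 120 N. Pads are 22 mm wide; open, the fingers measure 114 mm over their backs; the gripper's body (76 mm by 85 mm) begins 54 mm behind the grasp point. The pads swing forward as they close: fully open they stand 13 mm farther back than shut.
Start: joints at [-1.251, 0.628, 0.038, 1.517, -0.027, 0.996, -0.02], TCP at [244.573, 602.247, 231.313] pointing down, gripper open.
Joint ranges: [-3.06, 3.06], [-0.37, 2.12], [-1.25, 1.32], [0.18, 2.47], [-1.1, 4.24], [0.23, 1.98], [-2.94, 2.94]. Speed limits (rad/s): [2.57, 2.57, 3.14, 3.14, 3.14, 3.14, 3.14].

### API

Orientations are given as [roll, pitch, yaw] about the fixed x, y, z axes, in that order (R = Rz(yaw) Ry(pitch) Rx(roll)).
In Python, from cell import status, cams, ctrl gives the robot as it stands.
- The arm moves only by the tool move_arm, never from a script. Its argument "plan" is a list of rows, each a list of 3 entries, a list of its own where there are three numbers: the shift along the world's x, y, z in mm, then the turn, a rotation vector about the world's x, y, z in degrees, then the opening, from 0 (shut) to 1 (fully open). In form: [[[x, y, z], [wx, wy, wz], gripper], ...]. A call has 1 to 10 rows; each row shifts and turns the commanded pose from where the row before left it; what a row does not reach is not made up. A row lasts 1/8 s, in which the tool goes at most 62.5 mm and 10.7 degrees, less where a joint would pass 70% of its speed; a pose out of reach is approached as far as the arm can. A call with a gripper value outside its range is refused whole. The fingers move at their own pace and stop on an object; the grip force is fixed at half the most. Time passes only in rows, so rows that do not move let the fingers close. It gives the time, the measured TCP pose, the force, the opening and the grip force at its end, in the units of the state.
- status.read_state(): the state, without advancing time (a new reading comes with each control period).
- cams.get_image(name): name is "scene" or "top" or "wrist"; returns the picture (420x560x3 uint8, blue, green, red); there is no depth.
- cams.camera_params(name): a dict with "K" (3x3 intrinsics, pixels), "pose" (4x4, takes a point from camera to world coordinates); the wrist camera has in their place "tool_from_camera" (4x4, takes a point from camera to tool coordinates, whose origin is the TCP and whose axes are the flange's). Camera axes: x right, y down, z forward; pixel columns grow to the right and rows downward; lengths in mm; the calibration is good to about 2 mm. A picture is of the moment at which its call begins: read the wrist's pose just before it. camera_params takes no time and is no camera call.
- ctrl.finish_job(): hands the job in; it is judged then, once.
The state is a dict: "clock": time; "qpos": joint angles; "qd": joint speeds; "tau": joint torques, N m; "eef_pos": TCP position; "tool_rot": TCP orientation; "force": force on the tool from outside, world axes, zero at the start; "torque": the same for the moment, N m; "width": finger opening in mm; "gripper_force": force on a finger pad.
Only numpy, scipy, OpenCV 4.12 (cv2) and the standard library are available. Lean on these libraries where they do the work, as an engineer would, in place of code of your own. Each camera call takes 0.05 s, during which the arm holds its last target. There are 200 camera calls.

### The job

Set the two veneered panels on the white press bed up for pressing: centre the oblong plywood caul on the oblong panel, lined up with it, and the round caul on the round panel, then stand the steel weight, grip up, in the middle of the oblong caul. Lay the rubber roller flat on the bed exactly midway between the two panels, its length running from the bed's front edge towards its back edge (handle to either end), and lay the scraper plate, rib up, on the bed straight behind the round panel (on the side away from the robot), long side parallel to the bed's back edge and leaving a gap of 25 mm to the panel. Leave the pin vise alone.

Things in the scene. Friction and masses are not known exactly. Their poses are not given: they have to be found in the camera images.
- bed: White press bed, a fixed slab 200 mm deep (x), 360 mm wide (y), 10 mm thick. Origin at bench level, midway between the centres of the two panels, which stand on it 120 mm left and right of there (sides change); it reaches 70 mm from the origin towards the robot, 130 mm away from it. x points to its back edge (away from the robot), y left, z up.
- oblong_panel: Fixed oblong dark veneered panel with three light diamonds, 104 mm (its x) by 64 mm (its y), 12 mm thick, standing on the bed so that its top is 22 mm above the bench. Origin: centre of its underside. z up. Turned somewhat relative to the bed.
- round_panel: Fixed round dark veneered panel with a light star, 72 mm in diameter, 12 mm thick, standing on the bed so that its top is 22 mm above the bench. Origin: centre of its underside; its x and y are parallel to those of the bed.
- oblong_caul: Loose oblong plywood block, 90 mm (its x) by 48 mm (its y) by 24 mm high, 90 g. Origin: centre of its underside, z up.
- round_caul: Loose round plywood block, 52 mm in diameter, 24 mm high, 50 g. Origin: centre of its underside, z up.
- weight: Loose round steel weight, about 0.4 kg: body 46 mm in diameter and 26 mm high, on it an upright flat-sided grip 36 mm long (its x), 16 mm wide (its y), from 26 to 58 mm height. Origin: centre of its underside, z up. Stands upright.
- roller: Loose veneer roller lying flat, 0.2 kg, 141 mm long: wooden handle 24 mm wide, 22 mm high (x from -75 to +20 mm), steel fork 62 mm wide (x from 20 to 55), rigid black rubber drum 32 mm in diameter, 52 mm wide, axis along y, centred at x = 50. Origin: below the handle, level with the underside, near mid-length and centre of mass. z up.
- scraper: Loose stainless scraper plate, 0.2 kg, 100 mm (its x) by 50 mm (its y) by 4 mm thick, with an upright rib along its middle to hold it by: 80 mm long (x), 12 mm wide (y), its top 24 mm above the underside. Origin: centre of its underside, z up.
- pin_vise: Bystander: loose small nickel-plated pin vise lying flat, 104 mm long with its needle (x), 14 mm thick. Origin: on the bench below its middle. To be left where it lies.
Things that resemble listed ones, but are neither listed nor needed, are in the scene too. Leave any green look-alike of the scraper alone.

How it is judged:
By the outcome, as a careful person would: the job done as asked, in the order asked, and still so for the second after the job is handed in, with the robot touching nothing.
It also fails if it takes over 125 s, if anything falls off the work surface, if the arm or the gripper's body presses on something with over 40 N, if the wrist force passes 120 N, or if a joint passes its speed limit or range.

## Working session

There is one attempt and no reset: what is moved stays moved. The work goes in short steps, Python scripts to look and compute and a tool call to move; the robot and the scene stay as the last step left them, time stands still between calls to the robot, and variables do not carry over. Pictures are saved under pics/ and viewed, at most 14 in all, crops included, and the job is handed in when it is done.

Besides the shell and the picture viewer there is one more tool, called after "Call:" as a command line: name --argument value ..., lists and objects as JSON in quotes. move_arm: Moves the arm, as the interface text tells. Its arguments: {"type":"object","properties":{"plan":{"type":"array","items":{"type":"array"}}},"required":["plan"]}

```bash
mkdir -p pics; cat > h.py <<'E'
import numpy as np, cv2
from cell import status, cams, ctrl
def snap(n,f):
    im=cams.get_image(n); cv2.imwrite('pics/'+f+'.png',im); return im
def pose(n):
    p=cams.camera_params(n)
    if 'pose' in p: return np.array(p['K']),np.array(p['pose'])
    from scipy.spatial.transform import Rotation as R
    s=status.read_state(); T=np.eye(4); T[:3,:3]=R.from_euler('xyz',s['tool_rot']).as_matrix(); T[:3,3]=s['eef_pos']
    return np.array(p['K']),T@np.array(p['tool_from_camera'])
def ray(kp,uv,z):
    K,P=kp; uv=np.atleast_2d(np.array(uv,float)); d=np.c_[uv,np.ones(len(uv))]@np.linalg.inv(K).T@P[:3,:3].T
    return P[:3,3]+d*((z-P[2,3])/d[:,2])[:,None]
def proj(kp,X):
    K,P=kp; c=(np.atleast_2d(X)-P[:3,3])@P[:3,:3]; q=c@K.T; return q[:,:2]/q[:,2:]
E
python3 - <<'E'
from h import *
print(status.read_state())
for n in ('scene','top','wrist'): snap(n,n+'0'); print(n,pose(n))
E
```

```text
{'clock': 0.0, 'qpos': array([-1.25080258,  0.62933569,  0.03845471,  1.51839458, -0.02700308,
        0.99628009, -0.02000643]), 'qd': array([ 1.47622356e-03, -6.48550441e-04, -5.57734030e-05,  1.27105826e-03,
       -1.54098026e-04, -5.63702672e-04,  4.88451397e-04]), 'tau': array([-6.54337418e-04, -5.63398218e+01,  1.22545637e+00, -1.93438482e+01,
        1.08784102e-02,  1.05635799e-02,  2.00705671e-05]), 'eef_pos': array([244.33326941, 601.64717556, 230.38757877]), 'tool_rot': array([-3.13969355e+00,  2.99443139e-05,  2.75577992e+00]), 'force': array([-0.86763923,  0.83957128, -0.5193171 ]), 'torque': array([-0.0128824 ,  0.007027  , -0.00103315]), 'gripper_force': 0.0, 'width': 85.16452770467954}
scene (array([[469.36410522,   0.        , 278.8627773 ],
       [  0.        , 469.36410522, 208.13381302],
       [  0.        ,   0.        ,   1.        ]]), array([[ 4.24302293e-01,  7.35862042e-01, -5.27706944e-01,
         1.06825156e+03],
       [ 9.05386828e-01, -3.34737065e-01,  2.61200669e-01,
        -3.38593629e+02],
       [ 1.55645840e-02, -5.88606959e-01, -8.08269504e-0
[... 421 characters left out ...]
        1.72313089e+01],
       [ 3.13028324e-02, -1.89309696e-01, -9.81418347e-01,
         1.11896365e+03],
       [ 0.00000000e+00,  0.00000000e+00,  0.00000000e+00,
         1.00000000e+00]]))
wrist (array([[312.9068026 ,   0.        , 269.56072041],
       [  0.        , 312.9068026 , 212.29910786],
       [  0.        ,   0.        ,   1.        ]]), array([[ 3.75035105e-01,  8.86209000e-01,  2.71996836e-01,
         1.75700042e+02],
       [ 9.27010382e-01, -3.58322624e-01, -1.10709752e-01,
         6.30687497e+02],
       [-6.49359310e-04,  2.93663934e-01, -9.55908506e-01,
         3.72449497e+02],
       [ 0.00000000e+00,  0.00000000e+00,  0.00000000e+00,
         1.00000000e+00]]))
```

View pics/top0.png

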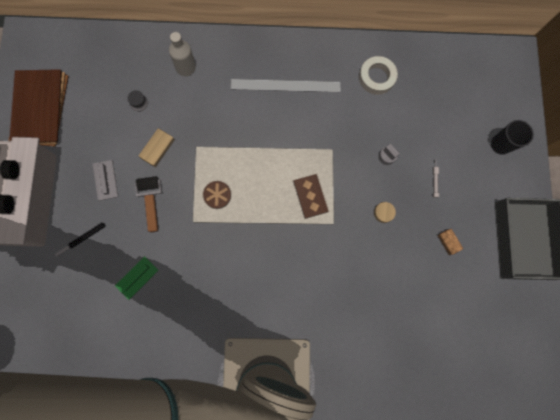

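View pics/scene0.png

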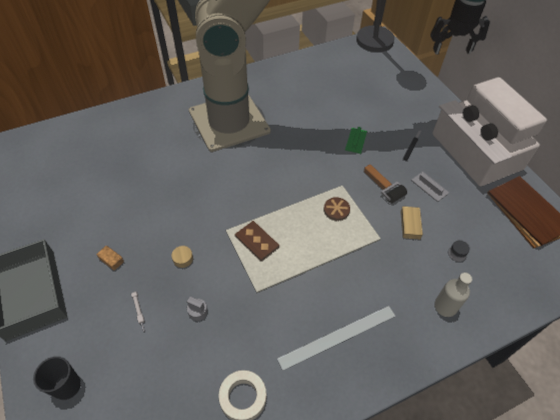

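Top view: the round panel is at (217,194) and the oblong panel at (311,196).

| Thing wanted | Chosen (top pixel) | Could be mistaken for |
|---|---|---|
| Oblong caul | Light block (155,147) | Brown block (451,241) |
| Round caul | (385,212) | Tape ring (379,73) |
| Weight | (389,154) | Dark knob (137,99) |
| Roller | (149,200) | none |
| Scraper | Steel (104,180) | Green (136,277) |
| Pin vise (leave alone) | (436,180) | Black pen (86,237) |

```bash
python3 - <<'E'
from h import *
t=cv2.imread('pics/top0.png'); s=cv2.imread('pics/scene0.png')
c=lambda im,x,y,w,h:cv2.resize(im[y:y+h,x:x+w],(400,300),interpolation=cv2.INTER_CUBIC)
m=np.vstack([np.hstack([c(t,85,120,120,90+25),c(t,360,130,120,115)]),np.hstack([c(s,350,120,120,115),c(s,90,225,130,115)])])
cv2.imwrite('pics/m.png',cv2.convertScaleAbs(m,alpha=1.4,beta=10))
E
```

```text
(no output)
```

View pics/m.png

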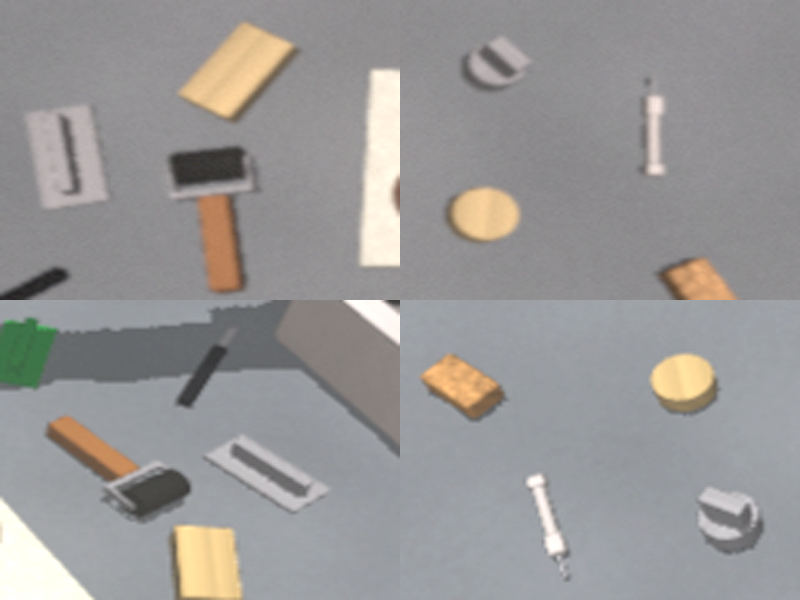

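Crops confirm the choices: plywood block, plywood disc, steel weight with grip, roller, and steel plate with a rib. Next come coarse positions from the top camera.

```bash
python3 - <<'E'
from h import *
k=pose('top')
for n,uv,z in [('round_panel',(217,194),22),('obl_panel',(311,196),22),('bedTL',(196,147),10),('bedTR',(332,150),10),('bedBL',(194,221),10),('bedBR',(334,223),10),('ocaul',(155.5,147),24),('rcaul',(385.5,211.5),24),('weight',(389,154.5),40),('roller drum',(147.5,185),20),('roller hend',(152,230),18),('scr',(104.5,181),10)]:
    print(n,ray(k,uv,z)[0].round(0))
E
```

```text
round_panel [456. 138.  22.]
obl_panel [ 457. -102.   22.]
bedTL [583. 199.  10.]
bedTR [ 586. -159.   10.]
bedBL [387. 194.  10.]
bedBR [ 391. -163.   10.]
ocaul [575. 301.  24.]
rcaul [ 421. -293.   24.]
weight [ 568. -301.   40.]
roller drum [475. 315.  20.]
roller hend [360. 296.  18.]
scr [485. 428.  10.]
```

Call:
move_arm --plan '[[[36,-40,0],[0,0,3.7],1],[[36,-40,0],[0,0,3.7],1],[[36,-40,0],[0,0,3.7],1],[[36,-40,0],[0,0,3.7],1],[[36,-40,0],[0,0,3.7],1],[[36,-40,0],[0,0,3.6],1],[[0,0,0],[0,0,0],1],[[0,0,0],[0,0,0],1]]'

```text
clock: 1.15
eef_pos: [460.1, 362.6, 231.1]
tool_rot: [3.141, -0.001, 3.141]
force: [-1.1, 1.0, -0.7]
width: 85.4
gripper_force: 0.0
```

```bash
python3 - <<'E'
from h import *
s=status.read_state(); print(s['eef_pos'],s['tool_rot'],s['qd'].round(3),s['clock'])
k=pose('wrist'); im=snap('wrist','w1'); np.save('w1.npy',k[1])
E
```

```text
[460.07992234 362.57797235 231.09314026] [ 3.14113277e+00 -1.02381741e-03  3.14099410e+00] [-0.031 -0.002 -0.019  0.    -0.001  0.     0.002] 1.15
```

View pics/w1.png

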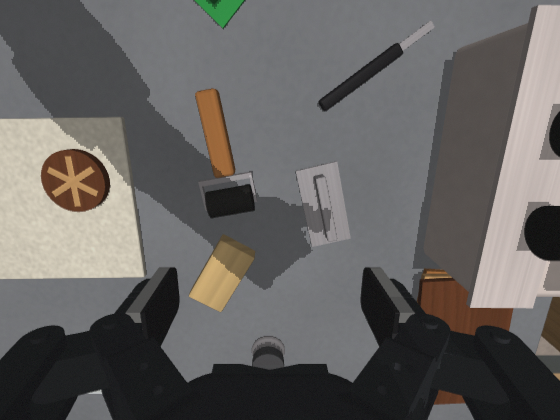

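The wrist view shows right = +y and down = +x. Round panel (75,180), caul (222,274), roller from (208,92) to (230,205), scraper corners about (297,169), (338,162), (350,238), (311,247).

```bash
cat >> h.py <<'E'
def big(mask,roi):
    x,y,w,h=roi; m=np.zeros_like(mask); m[y:y+h,x:x+w]=mask[y:y+h,x:x+w]
    c=max(cv2.findContours(m,cv2.RETR_EXTERNAL,cv2.CHAIN_APPROX_NONE)[0],key=cv2.contourArea); return cv2.convexHull(c)[:,0].astype(float)
def rect(P): 
    (c,s,a)=cv2.minAreaRect(P[:,:2].astype(np.float32)); b=cv2.boxPoints((c,s,a)); e=max(b[1]-b[0],b[2]-b[1],key=np.linalg.norm)
    return np.round(c,1),np.round(s,1),round(float(np.degrees(np.arctan2(e[1],e[0])))%180,1)
E
python3 - <<'E'
from h import *
K=pose('wrist')[0]; k=(K,np.load('w1.npy')); im=cv2.imread('pics/w1.png'); h=cv2.cvtColor(im,cv2.COLOR_BGR2HSV)
wood=cv2.inRange(h,(12,90,60),(30,255,255)); org=cv2.inRange(h,(5,120,40),(14,255,255))
brown=cv2.inRange(h,(0,70,15),(30,255,255))
q=big(brown,(170,225,110,100)); print('ocaul z24',rect(ray(k,q,24)),'px',cv2.approxPolyDP(q.astype(np.float32)[:,None],5,True)[:,0].tolist())
q=big(brown,(185,80,60,100)); print('handle',rect(ray(k,q,18)), 'px',cv2.approxPolyDP(q.astype(np.float32)[:,None],3,True)[:,0].tolist())
q=big(brown,(20,130,110,100)); P=ray(k,q,22); print('rpanel',rect(P),cv2.minEnclosingCircle(P[:,:2].astype(np.float32)))
print('scr',rect(ray(k,[(297,169),(338,162),(350,238),(311,247)],3)), 'rib', ray(k,[(320,177),(332,240)],22).round(1)[:,:2])
sil=cv2.inRange(h,(0,0,125),(179,60,255)); q=big(sil,(285,150,75,110)); print('scr mask',rect(ray(k,q,3)))
blk=cv2.inRange(im,(0,0,0),(38,38,38)); q=big(blk,(195,175,65,50)); print('drum',rect(ray(k,q,24)))
bed=cv2.inRange(im,(95,95,95),(255,255,255)); bed2=cv2.inRange(h,(15,15,120),(45,90,255)); q=big(bed2,(0,100,160,190)); A=cv2.approxPolyDP(q.astype(np.float32)[:,None],4,True)[:,0]; print('bed',A.tolist(),ray(k,A,10)[:,:2].round(1).tolist())
E
```

```text
ocaul z24 (array([573.5, 304.2]), array([48.2, 97.2]), 150.2) px [[225.0, 235.0], [254.0, 257.0], [219.0, 311.0], [189.0, 294.0]]
handle (array([404.8, 304.1]), array([94.5, 25.5]), 10.4) px [[211.0, 88.0], [218.0, 92.0], [234.0, 166.0], [231.0, 175.0], [220.0, 177.0], [213.0, 172.0], [195.0, 96.0], [197.0, 91.0]]
rpanel (array([455.5, 142.2]), array([70.4, 76.9]), 109.0) ((456.20501708984375, 142.36279296875), 38.67097854614258)
scr (array([490.6, 431.1]), array([102.3,  50.5]), 11.6) rib [[451.6 420.7]
 [528.4 438.9]]
scr mask (array([491.3, 430.2]), array([101.8,  50.7]), 13.6)
drum (array([479.3, 316.9]), array([31. , 55.2]), 100.3)
bed [[120.0, 118.0], [144.0, 276.0], [0.0, 278.0], [0.0, 119.0]] [[387.7, 197.4], [583.4, 201.2], [586.3, 14.5], [388.9, 64.1]]
```

Call:
move_arm --plan '[[[3,-57,5],[0,0,0],1],[[3,-57,5],[0,0,0],1],[[3,-57,5],[0,0,0],1],[[3,-57,5],[0,0,0],1],[[4,-57,5],[0,0,0],1],[[4,-60,5],[0,0,0],1],[[0,0,0],[0,0,0],1],[[0,0,0],[0,0,0],1],[[0,0,0],[0,0,0],1]]'

```text
clock: 2.33
eef_pos: [480.4, 19.8, 261.2]
tool_rot: [3.141, -0.0, -3.137]
force: [0.5, -0.0, -0.7]
width: 85.6
gripper_force: 0.0
```

```bash
python3 - <<'E'
from h import *
s=status.read_state(); print(s['eef_pos'],s['tool_rot'],s['clock'])
k=pose('wrist'); im=snap('wrist','w2'); np.save('w2.npy',k[1])
E
```

```text
[480.42683303  19.77205906 261.18901072] [ 3.14071488e+00 -3.26572455e-04 -3.13735099e+00] 2.325
```

View pics/w2.png

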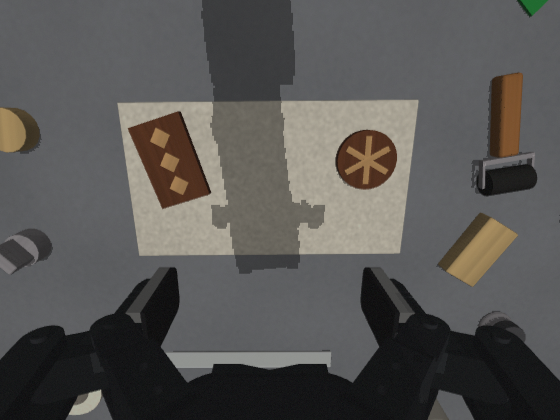

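The wrist view shows the whole bed. Oblong panel at (170,160) with diamonds at (160,138), (170,162), (179,186); round panel star at (367,160).

```bash
python3 - <<'E'
from h import *
K=pose('wrist')[0]; k=(K,np.load('w2.npy')); im=cv2.imread('pics/w2.png'); h=cv2.cvtColor(im,cv2.COLOR_BGR2HSV)
dark=cv2.inRange(h,(0,70,10),(30,255,255))
lite=cv2.inRange(h,(8,70,105),(30,200,255))
def cen(roi):
    x,y,w,H=roi; n,l,st,c=cv2.connectedComponentsWithStats(lite[y:y+H,x:x+w]); i=[j for j in range(1,n) if st[j,4]>60]; return [(c[j]+[x,y],st[j,4]) for j in i]
D=cen((135,115,65,90)); print('diamonds',[(d[0].round(1),d[1],ray(k,d[0],22)[0].round(1)) for d in D])
P=[ray(k,d[0],22)[0] for d in D]; v=P[-1]-P[0]; print('ang',np.degrees(np.arctan2(v[1],v[0])))
S=cen((335,128,65,65)); print('star',[(d[1],ray(k,d[0],22)[0].round(1)) for d in S])
q=big(dark,(120,105,95,110)); print('opanel',rect(ray(k,q,22)),cv2.approxPolyDP(q.astype(np.float32)[:,None],5,True)[:,0].tolist())
q=big(dark,(325,120,80,80)); X=ray(k,q,22); print('rpanel',X.min(0),X.max(0))
bed=cv2.inRange(h,(15,15,60),(45,120,255)); 
A=np.array([(119,103),(417.5,100),(401,253),(138.5,255.5)],np.float32)[:,None].copy()
cv2.cornerSubPix(cv2.cvtColor(im,cv2.COLOR_BGR2GRAY),A,(5,5),(-1,-1),(3,50,.01)); B=ray(k,A[:,0],10)[:,:2]; print('bed',B.round(1).tolist())
for i,j in((0,1),(3,2),(0,3),(1,2)): v=B[j]-B[i]; print(np.linalg.norm(v),np.degrees(np.arctan2(v[1],v[0])))
q=big(dark,(430,205,100,90)); print('ocaul',rect(ray(k,q,24)),cv2.approxPolyDP(q.astype(np.float32)[:,None],5,True)[:,0].tolist())
E
```

```text
diamonds [(array([159.3, 137.7]), np.int32(250), array([ 431.4, -110.3,   22. ])), (array([169.1, 161.9]), np.int32(233), array([ 459.9, -101.2,   22. ])), (array([178.5, 185. ]), np.int32(218), array([488.4, -92. ,  22. ]))]
ang 17.732080371244074
star [(np.int32(795), array([455.8, 138.8,  22. ]))]
opanel (array([459.3, -99.6]), array([103.4,  66.2]), 17.7) [[180.0, 112.0], [210.0, 192.0], [162.0, 208.0], [128.0, 128.0]]
rpanel [421.0649968  101.00268205  22.        ] [491.00968668 174.17480582  22.        ]
bed [[391.7, -160.7], [386.3, 196.2], [583.7, 199.2], [589.5, -157.5]]
356.8639910732232 90.86840697746022
356.7512864656974 90.92444008858911
197.81634496500394 0.9276540851697506
197.4673712411166 0.8950076829097124
ocaul (array([573.2, 293.9]), array([63.4, 89. ]), 149.9) [[482.0, 213.0], [517.0, 235.0], [472.0, 286.0], [438.0, 264.0]]
```

Call:
move_arm --plan '[[[16,47,-20],[0,0,-5],1],[[16,47,-20],[0,0,-5],1],[[16,47,-20],[0,0,-5],1],[[16,47,-20],[0,0,-5],1],[[16,47,-20],[0,0,-5],1],[[16.5,47,-20],[0,0,-5],1],[[0,0,-30],[0,0,0],1],[[0,0,-30],[0,0,0],1],[[0,0,0],[0,0,0],1]]'

```text
clock: 3.5
eef_pos: [574.2, 299.9, 78.6]
tool_rot: [-3.137, -0.004, 2.62]
force: [-0.3, 1.2, 0.0]
width: 85.5
gripper_force: 0.0
```

Call:
move_arm --plan '[[[2.5,1.5,-35],[0,0,0],1],[[0,0,-30],[0,0,0],1],[[0,0,-9],[0,0,0],1],[[0,0,0],[0,0,0],1],[[0,0,0],[0,0,0],0],[[0,0,0],[0,0,0],0],[[0,0,0],[0,0,0],0],[[0,0,0],[0,0,0],0],[[0,0,0],[0,0,0],0]]'

```text
clock: 4.62
eef_pos: [580.6, 301.2, 8.9]
tool_rot: [3.139, 0.001, 2.618]
force: [-0.7, 0.2, 5.8]
width: 46.5
gripper_force: 63.6
```

Call:
move_arm --plan '[[[0,0,30],[0,0,0],0],[[0,0,40],[0,0,0],0],[[0,0,40],[0,0,0],0],[[0,0,0],[0,0,0],0],[[0,0,0],[0,0,0],0]]'

```text
clock: 5.25
eef_pos: [579.0, 300.5, 116.9]
tool_rot: [-3.141, -0.001, 2.618]
force: [-0.3, 0.1, -0.5]
width: 46.3
gripper_force: 62.8
```

```bash
python3 - <<'E'
from h import *
for i in range(2):
    s=status.read_state(); print(s['eef_pos'],s['tool_rot'],s['force'],s['width']); im=snap('wrist','w3')
E
```

```text
[578.95353492 300.49761722 116.93651827] [-3.14080463e+00 -6.94782104e-04  2.61790385e+00] [-0.25472977  0.07594868 -0.53524793] 46.271118518417886
[578.59416721 300.30583666 116.21301179] [-3.13968059e+00 -1.31178128e-03  2.61790317e+00] [ 0.06056848  0.06562516 -1.05877443] 46.34075910065332
```

View pics/w3.png

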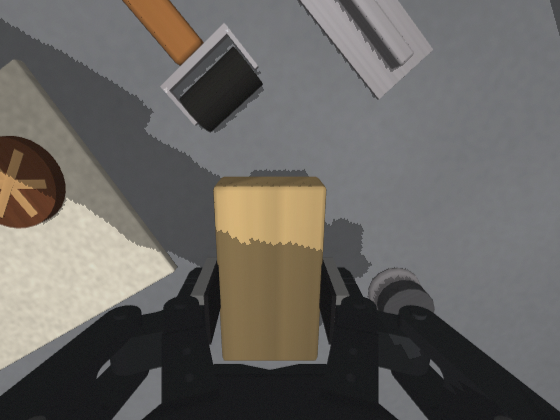

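```bash
python3 - <<'E'
from h import *
p=cams.camera_params('wrist'); k=(np.array(p['K']),np.array(p['tool_from_camera']))
for z in (-24,-21,-18,-15,-12):
    a=ray(k,[(215,187),(325,187),(222,360),(318,360)],z); print(z,a[:,:2].round(1).tolist(), 'mid x',(a[0,0]+a[2,0])/2)
E
```

```text
-24 [[48.6, -20.1], [48.6, 22.2], [-32.8, -20.9], [-32.8, 23.3]] mid x 7.89457359183136
-21 [[47.9, -20.6], [48.0, 22.7], [-35.5, -21.5], [-35.5, 23.9]] mid x 6.196196621038901
-18 [[47.2, -21.2], [47.3, 23.3], [-38.3, -22.0], [-38.2, 24.5]] mid x 4.497819650246441
-15 [[46.6, -21.7], [46.6, 23.8], [-41.0, -22.6], [-41.0, 25.0]] mid x 2.7994426794539677
-12 [[45.9, -22.2], [46.0, 24.4], [-43.7, -23.1], [-43.7, 25.6]] mid x 1.1010657086615119
```

The caul is held centred within about 2 mm: top face rows 187–360, columns 215–325. I'll carry it to the oblong panel.

Call:
move_arm --plan '[[[-14.6,-50.1,0],[0,0,6],0],[[-14.6,-50.1,0],[0,0,6],0],[[-14.6,-50.1,0],[0,0,6],0],[[-14.6,-50.1,0],[0,0,6],0],[[-14.6,-50.1,0],[0,0,6],0],[[-14.6,-50.1,0],[0,0,6],0],[[-14.6,-50.1,-10],[0,0,6],0],[[-14.6,-50.1,-20],[0,0,5.7],0],[[0,0,-20],[0,0,0],0],[[0,0,0],[0,0,0],0]]'

```text
clock: 6.6
eef_pos: [461.1, -100.4, 65.6]
tool_rot: [3.139, -0.004, -2.834]
force: [0.2, 1.2, -0.4]
width: 46.3
gripper_force: 62.7
```

Call:
move_arm --plan '[[[0.5,0,-22],[0,0,0],0],[[0,0,-6],[0,0,0],0],[[0,0,-3],[0,0,0],0],[[0,0,0],[0,0,0],0],[[0,0,0],[0,0,0],0]]'

```text
clock: 7.22
eef_pos: [463.6, -100.0, 36.8]
tool_rot: [-3.141, 0.001, -2.833]
force: [0.3, -0.4, -0.5]
width: 46.5
gripper_force: 62.7
```

Call:
move_arm --plan '[[[-1.5,-0.5,-2],[0,0,0],0],[[0,0,-2],[0,0,0],0],[[0,0,0],[0,0,0],0],[[0,0,0],[0,0,0],0]]'

```text
clock: 7.72
eef_pos: [461.8, -100.6, 32.3]
tool_rot: [3.142, -0.0, -2.833]
force: [0.4, 0.0, -1.6]
width: 46.1
gripper_force: 62.7
```

Call:
move_arm --plan '[[[0,0,-1.5],[0,0,0],0],[[0,0,0],[0,0,0],0],[[0,0,0],[0,0,0],0]]'

```text
clock: 8.1
eef_pos: [461.9, -100.6, 30.9]
tool_rot: [-3.141, 0.0, -2.833]
force: [-0.0, -0.5, 0.9]
width: 46.5
gripper_force: 62.8
```

Call:
move_arm --plan '[[[0,0,0],[0,0,0],0.8],[[0,0,0],[0,0,0],0.8],[[0,0,0],[0,0,0],0.8],[[0,0,20],[0,0,0],1],[[0,0,40],[0,0,0],1],[[20,-10,50],[0,0,0],1],[[20,-10,50],[0,0,0],1],[[0,0,0],[0,0,0],1],[[0,0,0],[0,0,0],1]]'

```text
clock: 9.22
eef_pos: [500.8, -120.5, 190.4]
tool_rot: [3.141, -0.001, -2.833]
force: [-0.7, -0.2, -0.5]
width: 85.6
gripper_force: 0.0
```

```bash
python3 - <<'E'
from h import *
k=pose('wrist'); print(status.read_state()['eef_pos']); im=snap('wrist','w4'); np.save('w4.npy',k[1])
E
```

```text
[ 500.80105563 -120.52942141  190.35162475]
```

View pics/w4.png

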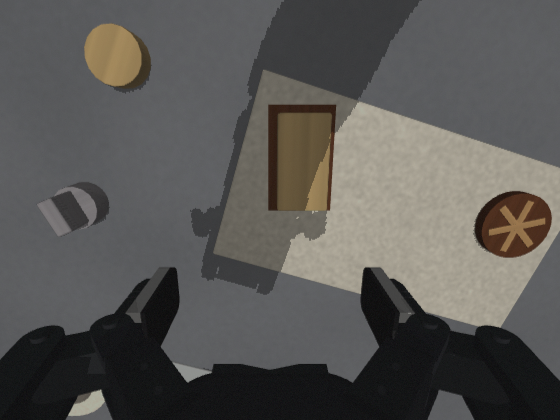

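The oblong caul sits lined up on its panel at (302,158). Round caul at (114,54), weight at (70,210).

```bash
python3 - <<'E'
from h import *
K=pose('wrist')[0]; k=(K,np.load('w4.npy')); im=cv2.imread('pics/w4.png'); h=cv2.cvtColor(im,cv2.COLOR_BGR2HSV)
print(k[1][:3,3])
y=cv2.inRange(h,(15,70,75),(32,255,255)); q=big(y,(262,95,85,130)); print('caul z46',rect(ray(k,q,46)),q.min(0),q.max(0))
d=cv2.inRange(h,(0,80,10),(32,255,255)); q=big(d,(262,95,85,130)); print('all z22',rect(ray(k,q,22)),q.min(0),q.max(0))
q=big(y,(70,10,90,90)); X=ray(k,q,24); print('rcaul',X.min(0),X.max(0),cv2.minEnclosingCircle(X[:,:2].astype(np.float32)),cv2.fitEllipse(q.astype(np.float32)))
print('star',ray(k,(516,225),22)[0])
# weight grip: top face corners (approx), and body circle
cv2.imwrite('pics/w4w.png',cv2.resize(cv2.convertScaleAbs(im[160:260,20:140],alpha=1.6),None,fx=5,fy=5,interpolation=cv2.INTER_CUBIC))
cv2.imwrite('pics/w4c.png',cv2.resize(cv2.convertScaleAbs(im[90:225,250:350],alpha=1.8),None,fx=4,fy=4,interpolation=cv2.INTER_CUBIC))
a=cv2.imread('pics/w4w.png');b=cv2.imread('pics/w4c.png')[:540]; o=np.zeros((540,1000,3),np.uint8); o[:500,:600]=a; o[:540,600:1000]=b; cv2.imwrite('pics/w4z.png',cv2.resize(o,(800,432)))
E
```

```text
[ 430.24571467 -142.80396875  332.29928523]
caul z46 (array([ 460.1, -100.7]), array([88.3, 47.2]), 17.7) [277. 113.] [331. 210.]
all z22 (array([ 460.1, -101.2]), array([102.9,  63.6]), 17.7) [268. 105.] [335. 210.]
rcaul [ 397.87385924 -317.19691178   24.        ] [ 448.49214386 -265.768192     24.        ] ((421.728271484375, -289.4385070800781), 27.89089012145996) ((113.89885711669922, 54.0609245300293), (58.24585723876953, 64.35511016845703), 143.31040954589844)
star [455.03956009 137.49874793  22.        ]
```

View pics/w4z.png

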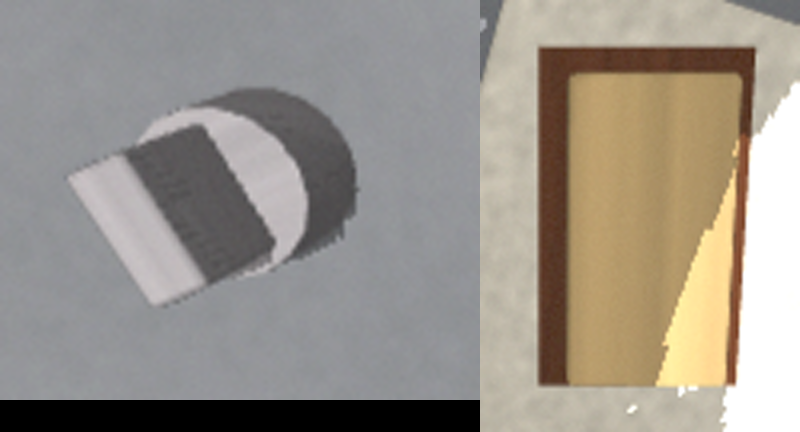

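The caul is on the panel within 0.5 mm and at 17.7°. Next is the round caul.

Call:
move_arm --plan '[[[-19.5,-43,-25],[0,0,-4.4],1],[[-19.5,-43,-25],[0,0,-4.4],1],[[-19.5,-43,-25],[0,0,-4.4],1],[[-19.8,-42.5,-25],[0,0,-4.5],1],[[0,0,-30],[0,0,0],1],[[0,0,0],[0,0,0],1],[[0,0,0],[0,0,0],1]]'

```text
clock: 10.15
eef_pos: [423.6, -290.9, 60.8]
tool_rot: [3.141, -0.001, -3.14]
force: [0.3, -0.5, 0.4]
width: 85.3
gripper_force: 0.0
```

Call:
move_arm --plan '[[[-1,-1,-30],[0,0,0],1],[[0,0,-16],[0,0,0],1],[[0,0,-6],[0,0,0],1],[[0,0,0],[0,0,0],1],[[0,0,0],[0,0,0],0],[[0,0,0],[0,0,0],0],[[0,0,0],[0,0,0],0],[[0,0,0],[0,0,0],0],[[0,0,0],[0,0,0],0]]'

```text
clock: 11.28
eef_pos: [422.9, -293.3, 10.0]
tool_rot: [-3.141, 0.001, 3.141]
force: [-0.9, 0.7, 8.0]
width: 49.9
gripper_force: 60.6
```

Call:
move_arm --plan '[[[0,0,40],[0,0,0],0],[[0,0,50],[0,0,0],0],[[0,0,30],[0,0,0],0],[[0,0,0],[0,0,0],0],[[0,0,0],[0,0,0],0]]'

```text
clock: 11.9
eef_pos: [421.9, -292.9, 128.4]
tool_rot: [3.141, -0.001, 3.141]
force: [-0.2, -0.6, -0.6]
width: 49.6
gripper_force: 62.3
```

```bash
python3 - <<'E'
from h import *
s=status.read_state();k=pose('wrist');print(s['eef_pos']); im=snap('wrist','w5'); np.save('w5.npy',k[1])
h=cv2.cvtColor(im,cv2.COLOR_BGR2HSV); y=cv2.inRange(h,(12,70,60),(32,255,255)); q=big(y,(180,120,180,300))
p=cams.camera_params('wrist'); kt=(k[0],np.array(p['tool_from_camera']))
print(q.min(0),q.max(0))
for z in (-12,-15,-18): X=ray(kt,q,z); print(z,X.min(0)[:2],X.max(0)[:2])
E
```

```text
[ 421.85626476 -292.90046147  128.40199686]
[216. 217.] [323. 329.]
-12 [-25.52434477 -24.35362067] [32.21507317 25.64950987]
-15 [-23.21842708 -23.77971913] [33.18703636 25.06818846]
-18 [-20.9125094  -23.20581758] [34.15899956 24.48686706]
```

View pics/w5.png

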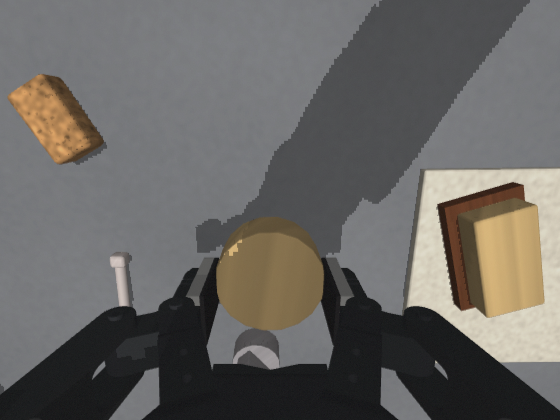

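The round caul is held at (270,273), 2 mm forward of the TCP. I'll carry it to the round panel.

Call:
move_arm --plan '[[[4.5,54,0],[0,0,0],0],[[4.5,54,0],[0,0,0],0],[[4.5,54,0],[0,0,0],0],[[4.5,54,0],[0,0,0],0],[[4.5,54,0],[0,0,0],0],[[4.5,54,0],[0,0,0],0],[[4.5,54,-20],[0,0,0],0],[[4.8,54,-20],[0,0,0],0],[[0,0,-24],[0,0,0],0],[[0,0,0],[0,0,0],0]]'

```text
clock: 13.2
eef_pos: [456.4, 138.8, 62.5]
tool_rot: [-3.139, -0.006, -3.14]
force: [-0.5, -1.3, -0.5]
width: 49.4
gripper_force: 62.4
```

Call:
move_arm --plan '[[[0,0,-20],[0,0,0],0],[[0,0,-5],[0,0,0],0],[[0,0,0],[0,0,0],0],[[0,0,0],[0,0,0],0]]'

```text
clock: 13.7
eef_pos: [459.2, 138.7, 40.5]
tool_rot: [3.141, 0.001, 3.141]
force: [0.4, 0.7, -0.2]
width: 49.8
gripper_force: 62.4
```

Call:
move_arm --plan '[[[-1,0,-6],[0,0,0],0],[[0,0,-2.5],[0,0,0],0],[[0,0,0],[0,0,0],0],[[0,0,0],[0,0,0],0]]'

```text
clock: 14.2
eef_pos: [457.6, 138.9, 32.0]
tool_rot: [-3.141, 0.0, 3.142]
force: [-1.3, -0.8, 8.9]
width: 49.5
gripper_force: 63.8
```

Call:
move_arm --plan '[[[0,0,0.5],[0,0,0],0.8],[[0,0,0],[0,0,0],0.8],[[0,0,0],[0,0,0],0.8],[[0,0,20],[0,0,0],1],[[0,0,40],[0,0,0],1],[[20,-40,50],[0,0,0],1],[[20,-40,50],[0,0,0],1],[[0,0,0],[0,0,0],1],[[0,0,0],[0,0,0],1]]'

```text
clock: 15.32
eef_pos: [494.3, 64.6, 184.6]
tool_rot: [3.141, -0.001, 3.141]
force: [-0.1, 0.7, -0.5]
width: 85.7
gripper_force: 0.0
```

```bash
python3 - <<'E'
from h import *
k=pose('wrist'); print(status.read_state()['eef_pos']); im=snap('wrist','w6'); np.save('w6.npy',k[1])
h=cv2.cvtColor(im,cv2.COLOR_BGR2HSV)
c0=proj(k,(455.8,138.8,46))[0].astype(int); roi=(c0[0]-50,c0[1]-50,100,100)
y=cv2.inRange(h,(15,70,75),(32,255,255)); q=big(y,roi); X=ray(k,q,46); print('caul',X.min(0),X.max(0),(X.min(0)+X.max(0))/2)
d=cv2.inRange(h,(0,80,10),(32,255,255)); q=big(d,roi); X=ray(k,q,22); print('panel+caul',X.min(0),X.max(0),(X.min(0)+X.max(0))/2, k[1][:3,3])
k4=(k[0],np.load('w4.npy')); g=ray(k4,[(37.5,204.5),(51.25,197.5),(71.75,231.25),(58.75,236.5)],58); print('grip',g.round(1).tolist(),rect(g))
E
```

```text
[494.30521741  64.61558496 184.57652474]
caul [427.16946761 113.93498635  46.        ] [482.77395737 164.75479547  46.        ] [454.97171249 139.34489091  46.        ]
panel+caul [421.47823827 102.2798886   22.        ] [491.19484618 174.14847944  22.        ] [456.33654222 138.21418402  22.        ] [420.16570685  65.0833846  326.5065728 ]
grip [[567.4, -320.1, 58.0], [556.9, -308.9, 58.0], [584.1, -287.1, 58.0], [593.1, -298.1, 58.0]] (array([ 575.2, -303.8]), array([34.8, 15.3]), 39.5)
```

View pics/w6.png

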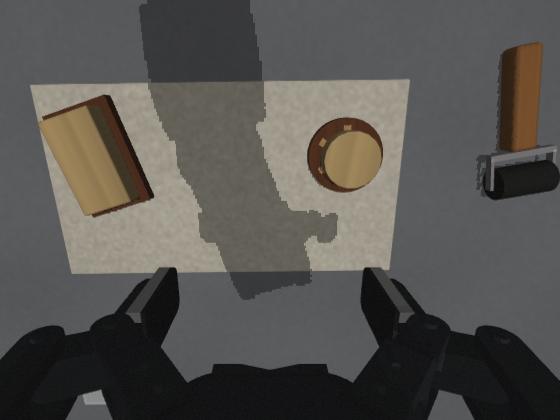

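Round caul is within about 1 mm of the panel centre, at (350,158). The weight's grip is at about (575,-304), long axis 39.5°.

Call:
move_arm --plan '[[[6,-26,0],[0,0,-10],1],[[6,-26,0],[0,0,-10],1],[[6,-26,0],[0,0,-10],1],[[6,-26,0],[0,0,-10],1],[[6,-26,0],[0,0,-10],1],[[6,-26,0],[0,0,-10],1],[[6,-26,0],[0,0,-10],1],[[6,-26,0],[0,0,-10],1],[[6,-27,0],[0,0,-10],1],[[6,-27,0],[0,0,-10],1]]'

```text
clock: 16.62
eef_pos: [554.5, -196.2, 183.0]
tool_rot: [-3.138, -0.001, 1.393]
force: [0.4, -0.4, 0.9]
width: 85.4
gripper_force: 0.0
```

Call:
move_arm --plan '[[[5,-26,-10],[0,0,-10],1],[[5,-26,-15],[0,0,-10],1],[[5,-27,-15],[0,0,-10],1],[[5,-27,-10],[0,0,-10.5],1],[[0,0,0],[0,0,0],1],[[0,0,0],[0,0,0],1],[[0,0,0],[0,0,0],1]]'

```text
clock: 17.5
eef_pos: [575.4, -301.6, 134.9]
tool_rot: [-3.14, -0.001, 0.692]
force: [0.2, -0.7, -0.5]
width: 85.8
gripper_force: 0.0
```

```bash
python3 - <<'E'
from h import *
k=pose('wrist'); s=status.read_state(); print(s['eef_pos'],s['qpos'].round(2),s['tool_rot']); im=snap('wrist','w7'); np.save('w7.npy',k[1])
E
```

```text
[ 575.41681503 -301.64924908  134.86268072] [ 0.16  0.79  0.5   1.62 -0.47  0.86 -0.03] [-3.14048568e+00 -7.97187053e-04  6.92338975e-01]
```

View pics/w7.png

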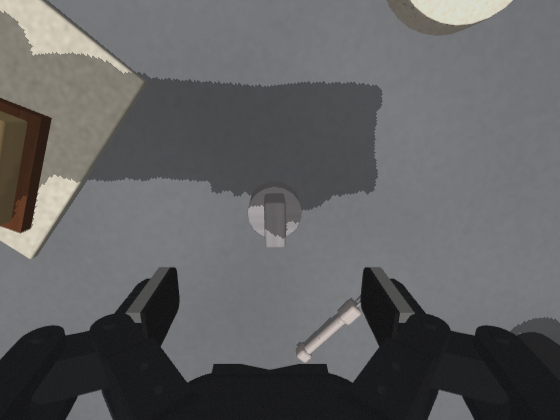

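```bash
python3 - <<'E'
from h import *
k=(pose('wrist')[0],np.load('w7.npy')); print(ray(k,[(275.5,221),(275.5,196),(276,247)],58).round(1), ray(k,(275,211.5),26).round(1), ray(k,(275,211.5),13).round(1))
E
```

```text
[[ 579.8 -303.7   58. ]
 [ 594.3 -291.5   58. ]
 [ 564.1 -317.3   58. ]] [[ 578.  -305.3   26. ]] [[ 575.1 -308.    13. ]]
```

The grip is at (276,221). The pin vise's needle is near the right finger at (360,300), so I'll half close before going down.

Call:
move_arm --plan '[[[2,-2.7,0],[0,0,0],0.45],[[0,0,0],[0,0,0],0.45],[[0,0,-30],[0,0,0],0.45],[[0,0,-30],[0,0,0],0.45],[[0,0,-20],[0,0,0],0.45],[[0,0,-10],[0,0,0],0.45],[[0,0,0],[0,0,0],0.45],[[0,0,0],[0,0,0],0.45]]'

```text
clock: 18.55
eef_pos: [577.7, -306.8, 46.0]
tool_rot: [3.14, -0.001, 0.689]
force: [0.7, 0.1, -0.5]
width: 38.7
gripper_force: 0.0
```

Call:
move_arm --plan '[[[0,2,-11],[0,0,0],0.45],[[0,0,0],[0,0,0],0.45],[[0,0,0],[0,0,0],0],[[0,0,0],[0,0,0],0],[[0,0,0],[0,0,0],0],[[0,0,0],[0,0,0],0],[[0,0,0],[0,0,0],0]]'

```text
clock: 19.42
eef_pos: [577.2, -304.5, 34.2]
tool_rot: [3.141, -0.0, 0.689]
force: [-0.1, -0.6, 1.2]
width: 14.9
gripper_force: 60.3
```

Call:
move_arm --plan '[[[0,0,30],[0,0,0],0],[[0,0,40],[0,0,0],0],[[0,0,40],[0,0,0],0],[[0,0,0],[0,0,0],0],[[0,0,0],[0,0,0],0]]'

```text
clock: 20.05
eef_pos: [575.9, -303.0, 142.2]
tool_rot: [-3.138, 0.001, 0.69]
force: [-0.6, 0.1, -6.0]
width: 15.0
gripper_force: 59.9
```

```bash
python3 - <<'E'
from h import *
k=pose('wrist'); s=status.read_state(); print(s['eef_pos'],s['tool_rot']); im=snap('wrist','w8')
cv2.imwrite('pics/w8c.png',cv2.resize(cv2.convertScaleAbs(im[120:400,170:370],alpha=1.5),(400,560)))
E
```

```text
[ 575.91195872 -303.01739287  142.21693133] [-3.13807451e+00  7.02296223e-04  6.89515594e-01]
```

View pics/w8c.png

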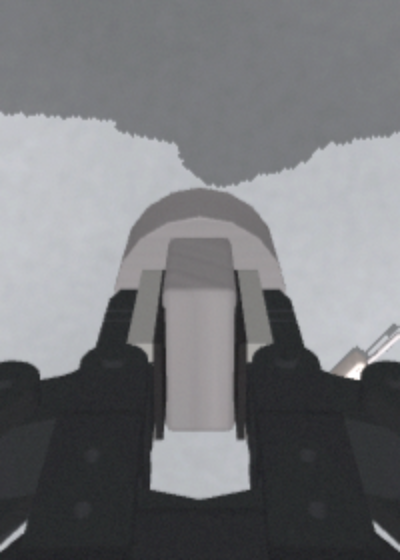

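```bash
python3 - <<'E'
from h import *
p=cams.camera_params('wrist'); k=(np.array(p['K']),np.array(p['tool_from_camera']))
print(ray(k,[(270,265),(270,335)],-24).round(1), ray(k,[(270,220),(270,265)],8).round(1), ray(k,[(270,228.5)],8))
E
```

```text
[[ 16.7   0.3 -24. ]
 [-17.9   0.3 -24. ]] [[25.7  0.3  8. ]
 [ 0.7  0.3  8. ]] [[21.17809065  0.27575611  8.        ]]
```

Call:
move_arm --plan '[[[-23,40.5,0],[0,0,-4.4],0],[[-23,40.5,0],[0,0,-4.4],0],[[-23,40.5,0],[0,0,-4.4],0],[[-23,40.5,0],[0,0,-4.4],0],[[-23,40.5,0],[0,0,-4.2],0],[[0,0,-25],[0,0,0],0],[[0,0,-15],[0,0,0],0],[[0,0,0],[0,0,0],0],[[0,0,0],[0,0,0],0]]'

```text
clock: 21.22
eef_pos: [462.3, -102.9, 104.1]
tool_rot: [3.141, -0.0, 0.307]
force: [-0.4, 0.2, -3.5]
width: 14.8
gripper_force: 60.3
```

Call:
move_arm --plan '[[[-1,2,-14],[0,0,0],0],[[0,0,-4],[0,0,0],0],[[0,0,0],[0,0,0],0],[[0,0,0],[0,0,0],0]]'

```text
clock: 21.72
eef_pos: [461.2, -99.9, 86.1]
tool_rot: [3.141, -0.0, 0.309]
force: [-0.0, 0.3, -4.5]
width: 15.2
gripper_force: 60.3
```

Call:
move_arm --plan '[[[0,-0.8,-4],[0,0,0],0],[[0,0,-1],[0,0,0],0],[[0,0,0],[0,0,0],0],[[0,0,0],[0,0,0],0]]'

```text
clock: 22.22
eef_pos: [461.1, -100.6, 81.0]
tool_rot: [3.142, -0.0, 0.309]
force: [-0.8, 0.4, -4.4]
width: 15.1
gripper_force: 60.4
```

Call:
move_arm --plan '[[[0,0,-1],[0,0,0],0],[[0,0,-0.5],[0,0,0],0],[[0,0,0],[0,0,0],0],[[0,0,0],[0,0,0],0]]'

```text
clock: 22.72
eef_pos: [461.2, -100.7, 80.1]
tool_rot: [-3.142, -0.001, 0.309]
force: [-1.8, 1.1, 6.2]
width: 14.8
gripper_force: 61.7
```

Call:
move_arm --plan '[[[0,0,0.5],[0,0,0],0.5],[[0,0,0],[0,0,0],0.5],[[0,0,0],[0,0,0],0.5],[[0,0,40],[0,0,0],0.7],[[0,0,50],[0,0,0],1],[[-20,20,30],[0,0,0],1],[[-40,40,0],[0,0,0],1],[[0,0,0],[0,0,0],1],[[0,0,0],[0,0,0],1]]'

```text
clock: 23.85
eef_pos: [401.6, -40.6, 200.2]
tool_rot: [3.141, -0.001, 0.31]
force: [0.5, -1.4, -0.0]
width: 85.7
gripper_force: 0.0
```

```bash
python3 - <<'E'
from h import *
k=pose('wrist'); s=status.read_state(); print(s['eef_pos'],s['tool_rot'],k[1][:3,3]); im=snap('wrist','w9'); np.save('w9.npy',k[1])
for z,n in ((46,'caul'),(104,'top')): print(n,proj(k,(460,-101,z)))
E
```

```text
[401.64122858 -40.57926791 200.18204137] [ 3.14098055e+00 -1.07015551e-03  3.09611537e-01] [473.46441326 -17.22666398 342.11474785]
caul [[349.93623845 159.44730422]]
top [[368.59465206 169.36655885]]
```

View pics/w9.png

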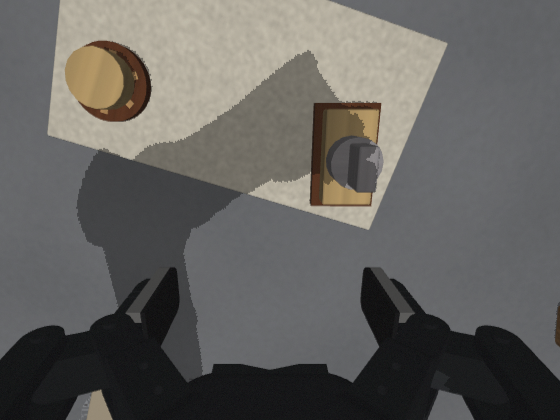

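The weight stands upright in the middle of the caul; its grip top is at (369,167), as predicted. Next is the roller.

Call:
move_arm --plan '[[[4.3,50,-5],[0,0,-1.1],1],[[4.3,50,-5],[0,0,-1.1],1],[[4.3,50,-5],[0,0,-1.1],1],[[4.3,50,-5],[0,0,-1.1],1],[[4.3,50,-5],[0,0,-1.1],1],[[4.3,50,-5],[0,0,-1.1],1],[[4.5,49.6,-5],[0,0,-1],1],[[0,0,0],[0,0,0],1],[[0,0,0],[0,0,0],1]]'

```text
clock: 25.02
eef_pos: [432.3, 307.6, 164.6]
tool_rot: [3.14, -0.0, 0.175]
force: [-0.5, -0.5, 0.6]
width: 85.9
gripper_force: 0.0
```

```bash
python3 - <<'E'
from h import *
k=pose('wrist'); s=status.read_state(); print(s['eef_pos'],s['tool_rot'],k[1][:3,3]); im=snap('wrist','w10'); np.save('w10.npy',k[1])
h=cv2.cvtColor(im,cv2.COLOR_BGR2HSV); b=cv2.inRange(h,(5,100,20),(16,255,255))
c=proj(k,(405,304,18))[0].astype(int); print('exp',c)
x0=max(c[0]-45,0); q=big(b,(x0,max(c[1]-70,0),90,140)); print(rect(ray(k,q,18)),rect(ray(k,q,12)),cv2.approxPolyDP(q.astype(np.float32)[:,None],3,True)[:,0].tolist())
blk=cv2.inRange(im,(0,0,0),(42,42,42)); c=proj(k,(481,318,24))[0].astype(int); q=big(blk,(c[0]-50,max(c[1]-40,0),100,80)); print(c,'drum',rect(ray(k,q,24)))
E
```

```text
[432.25530132 307.61923864 164.57909244] [ 3.13984958e+00 -7.32962696e-05  1.74822784e-01] [506.61748627 321.38216325 306.43705393]
exp [268 226]
(array([404.8, 302.8]), array([93.3, 23.2]), 10.0) (array([402.7, 302.4]), array([95.2, 23.7]), 10.0) [[281.0, 180.0], [281.0, 267.0], [262.0, 270.0], [258.0, 180.0]]
[267 146] drum (array([482.1, 316.8]), array([30.5, 52.7]), 100.1)
```

Call:
move_arm --plan '[[[0,0,-40],[0,0,0],1],[[0,0,-40],[0,0,0],1],[[0,0,-40],[0,0,0],1],[[0,0,-20],[0,0,0],1],[[0,0,0],[0,0,0],1],[[0,0,0],[0,0,0],1]]'

```text
clock: 25.82
eef_pos: [432.4, 308.2, 26.0]
tool_rot: [-3.142, -0.002, 0.174]
force: [1.1, -0.2, -0.2]
width: 85.5
gripper_force: 0.0
```

Call:
move_arm --plan '[[[-0.5,-0.5,-12],[0,0,0],0.7],[[0,0,-5],[0,0,0],0.7],[[0,0,0],[0,0,0],0.7],[[0,0,0],[0,0,0],0],[[0,0,0],[0,0,0],0],[[0,0,0],[0,0,0],0],[[0,0,0],[0,0,0],0],[[0,0,0],[0,0,0],0]]'

```text
clock: 26.82
eef_pos: [431.1, 308.5, 8.4]
tool_rot: [-3.141, -0.001, 0.176]
force: [-1.2, -1.3, 6.3]
width: 22.8
gripper_force: 59.6
```

Call:
move_arm --plan '[[[0,0,30],[0,0,0],0],[[0,0,40],[0,0,0],0],[[0,0,40],[0,0,0],0],[[0,0,0],[0,0,0],0],[[0,0,0],[0,0,0],0]]'

```text
clock: 27.45
eef_pos: [429.9, 308.6, 117.2]
tool_rot: [3.142, 0.001, 0.177]
force: [0.7, 0.0, -2.3]
width: 22.1
gripper_force: 59.4
```

```bash
python3 - <<'E'
from h import *
s=status.read_state(); print(s['eef_pos'],s['tool_rot'],s['torque']); im=snap('wrist','w11')
p=cams.camera_params('wrist'); k=(np.array(p['K']),np.array(p['tool_from_camera']))
blk=cv2.inRange(im,(0,0,0),(42,42,42)); c=proj(k,(50,0,-15))[0].astype(int); print(c); q=big(blk,(c[0]-75,max(c[1]-70,0),150,110)); print(rect(ray(k,q,-15)),q.min(0),q.max(0))
E
```

```text
[429.91197323 308.63034054 117.18295515] [3.14152287e+00 1.48433945e-03 1.76794935e-01] [-0.0182758   0.04761217  0.03329257]
[270 181]
(array([52.2, -0.4]), array([55. , 29.8]), 89.9) [203. 139.] [336. 211.]
```

Call:
move_arm --plan '[[[1.8,-18,2],[0,0,10.6],0],[[1.8,-18,2],[0,0,10.6],0],[[1.8,-18,2],[0,0,10.6],0],[[1.8,-18,2],[0,0,10.6],0],[[1.8,-18,2],[0,0,10.6],0],[[1.8,-18,0],[0,0,10.6],0],[[1.8,-18,0],[0,0,10.6],0],[[1.8,-18,0],[0,0,10.6],0],[[1.8,-18,0],[0,0,10.6],0],[[1.8,-18,0],[0,0,10.6],0]]'

```text
clock: 28.75
eef_pos: [448.0, 127.7, 126.8]
tool_rot: [-3.139, -0.001, 2.032]
force: [0.3, -0.1, -2.1]
width: 22.7
gripper_force: 59.4
```

Call:
move_arm --plan '[[[1.8,-18,0],[0,0,10.6],0],[[1.8,-18,0],[0,0,10.6],0],[[1.8,-18,0],[0,0,10.6],0],[[1.8,-18,0],[0,0,10.6],0],[[1.8,-18,0],[0,0,10.6],0],[[1.8,-19.8,0],[0,0,10.6],0],[[0,0,0],[0,0,1.2],0],[[0,0,0],[0,0,0],0],[[0,0,0],[0,0,0],0]]'

```text
clock: 29.88
eef_pos: [459.4, 19.8, 127.7]
tool_rot: [3.141, -0.001, -3.126]
force: [0.4, 0.7, -1.7]
width: 22.5
gripper_force: 59.4
```

Call:
move_arm --plan '[[[0,-1,-40],[0,0,0],0],[[0,0,-40],[0,0,0],0],[[0,0,-17],[0,0,0],0],[[0,0,0],[0,0,0],0],[[0,0,0],[0,0,0],0],[[0,0,0],[0,0,0],0]]'

```text
clock: 30.62
eef_pos: [460.4, 17.9, 31.9]
tool_rot: [3.141, 0.002, -3.126]
force: [-1.2, 0.1, -2.3]
width: 22.4
gripper_force: 59.3
```

Call:
move_arm --plan '[[[-1,0.7,-8],[0,0,0],0],[[0,0,-3],[0,0,0],0],[[0,0,-1.5],[0,0,0],0],[[0,0,0],[0,0,0],0],[[0,0,0],[0,0,0],0]]'

```text
clock: 31.25
eef_pos: [458.9, 18.4, 18.8]
tool_rot: [-3.142, 0.001, -3.126]
force: [0.4, 0.6, -2.0]
width: 22.6
gripper_force: 59.4
```

Call:
move_arm --plan '[[[0,0.3,-1],[0,0,0],0],[[0,0,-0.5],[0,0,0],0],[[0,0,0],[0,0,0],0],[[0,0,0],[0,0,0],0]]'

```text
clock: 31.75
eef_pos: [458.9, 18.5, 18.4]
tool_rot: [-3.141, 0.001, -3.126]
force: [-1.7, -0.9, 16.0]
width: 22.6
gripper_force: 61.6
```

Call:
move_arm --plan '[[[0,0,1],[0,0,0],0.5],[[0,0,0],[0,0,0],0.5],[[0,0,0],[0,0,0],0.5],[[0,0,30],[0,0,0],0.6],[[0,0,50],[0,0,0],1],[[20,0,50],[0,0,0],1],[[40,0,40],[0,0,0],1],[[0,0,0],[0,0,0],1],[[0,0,0],[0,0,0],1]]'

```text
clock: 32.88
eef_pos: [517.4, 18.4, 187.2]
tool_rot: [-3.141, -0.002, -3.126]
force: [-0.0, 0.4, 0.2]
width: 85.1
gripper_force: 0.0
```

```bash
python3 - <<'E'
from h import *
k=pose('wrist'); s=status.read_state(); print(s['eef_pos'],s['tool_rot'],k[1][:3,3]); im=snap('wrist','w12'); np.save('w12.npy',k[1])
h=cv2.cvtColor(im,cv2.COLOR_BGR2HSV); b=cv2.inRange(h,(5,100,20),(16,255,255))
c=proj(k,(486,19,28))[0].astype(int); print('exp',c)
q=big(b,(c[0]-30,c[1]-70,60,140)); print('handle',rect(ray(k,q,28)),cv2.approxPolyDP(q.astype(np.float32)[:,None],3,True)[:,0].tolist())
blk=cv2.inRange(im,(0,0,0),(42,42,42)); c=proj(k,(408,18,34))[0].astype(int); q=big(blk,(c[0]-45,max(c[1]-40,0),90,70)); print(c,'drum',rect(ray(k,q,34)))
y=cv2.inRange(h,(15,70,75),(32,255,255)); c=proj(k,(456,139,46))[0].astype(int); q=big(y,(c[0]-50,c[1]-50,100,100)); X=ray(k,q,46); print('rcaul',X.min(0),X.max(0))
E
```

```text
[517.41554402  18.39502596 187.23292862] [-3.14117626e+00 -2.25577278e-03 -3.12615537e+00] [443.45834456  17.79136322 329.25425013]
exp [269 163]
handle (array([486.5,  20. ]), array([93., 23.]), 0.4) [[280.0, 113.0], [282.0, 207.0], [262.0, 210.0], [259.0, 115.0]]
[270  74] drum (array([410.1,  18.5]), array([29.8, 52.5]), 91.0)
rcaul [429.40166379 113.56675049  46.        ] [482.29649481 164.17836507  46.        ]
```

Call:
move_arm --plan '[[[-3.3,51.5,0],[0,0,1.5],1],[[-3.3,51.5,0],[0,0,1.5],1],[[-3.3,51.5,0],[0,0,1.5],1],[[-3.3,51.5,0],[0,0,1.5],1],[[-3.3,51.5,0],[0,0,1.5],1],[[-3.3,51.5,0],[0,0,1.5],1],[[-3.3,51.5,0],[0,0,1.5],1],[[-3.3,51.5,0],[0,0,1.1],1],[[0,0,0],[0,0,0],1],[[0,0,0],[0,0,0],1]]'

```text
clock: 34.17
eef_pos: [491.2, 429.3, 186.2]
tool_rot: [-3.139, -0.003, -2.923]
force: [0.7, 0.1, 0.7]
width: 85.4
gripper_force: 0.0
```

```bash
python3 - <<'E'
from h import *
k=pose('wrist'); s=status.read_state(); print(s['eef_pos'],s['tool_rot'],k[1][:3,3]); im=snap('wrist','w13'); np.save('w13.npy',k[1])
print(proj(k,(491,430.5,4)))
c=proj(k,(491,430.5,4))[0].astype(int); x0,y0=c[0]-70,max(c[1]-90,0)
print(x0,y0)
cv2.imwrite('pics/w13c.png',cv2.resize(cv2.convertScaleAbs(im[y0:y0+140,x0:x0+140],alpha=1.5),(560,560)))
E
```

```text
[491.1918202  429.29674318 186.21175025] [-3.13857865e+00 -2.91418399e-03 -2.92268233e+00] [419.00536091 414.02497964 328.28165099]
[[270.61030311 189.84675217]]
200 99
```

View pics/w13c.png

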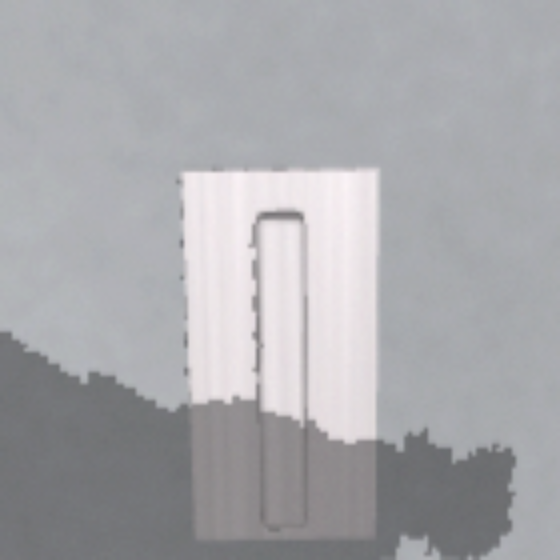

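The scraper is seen from above, aligned with the image: plate corners in the crop (184,171), (379,169), (376,538), (193,540); rib from (281,215) to (284,525).

```bash
python3 - <<'E'
from h import *
k=(pose('wrist')[0],np.load('w13.npy'))
f=lambda a:np.array(a)/4+[199.6,98.6]
P=ray(k,f([(184,171),(379,169),(376,538),(193,540)]),4); print(P.round(1)[:,:2].tolist(),P.mean(0),rect(P))
R=ray(k,f([(282,218),(284.5,525)]),24); print(R,R.mean(0),np.degrees(np.arctan2(*(R[1]-R[0])[1::-1])))
E
```

```text
[[447.5, 394.7], [436.2, 442.8], [533.2, 466.0], [544.8, 416.8]] [490.42350063 430.09465806   4.        ] (array([490.4, 429.9]), array([99.8, 50.6]), 13.3)
[[451.41777657 421.07500291  24.        ]
 [527.82238367 438.88867426  24.        ]] [489.62008012 429.98183858  24.        ] 13.124015384491678
```

Call:
move_arm --plan '[[[-1,0.7,-40],[0,0,0.7],0.5],[[0,0,-40],[0,0,0],0.5],[[0,0,-40],[0,0,0],0.5],[[0,0,-25],[0,0,0],0.5],[[0,0,0],[0,0,0],0.5],[[0,0,0],[0,0,0],0.5]]'

```text
clock: 34.98
eef_pos: [492.1, 431.0, 44.0]
tool_rot: [3.141, 0.001, -2.912]
force: [2.1, -0.0, 0.1]
width: 42.7
gripper_force: 0.0
```

Call:
move_arm --plan '[[[-1.5,-0.7,-20],[0,0,0],0.5],[[0,0,-9],[0,0,0],0.5],[[0,0,-4],[0,0,0],0.5],[[0,0,0],[0,0,0],0.5],[[0,0,0],[0,0,0],0],[[0,0,0],[0,0,0],0],[[0,0,0],[0,0,0],0],[[0,0,0],[0,0,0],0],[[0,0,0],[0,0,0],0]]'

```text
clock: 36.1
eef_pos: [490.0, 430.9, 10.6]
tool_rot: [3.141, 0.001, -2.911]
force: [-0.7, -0.9, 5.6]
width: 10.4
gripper_force: 61.8
```

Call:
move_arm --plan '[[[0,0,30],[0,0,0],0],[[0,0,40],[0,0,0],0],[[0,0,40],[0,0,0],0],[[0,0,0],[0,0,0],0],[[0,0,0],[0,0,0],0]]'

```text
clock: 36.72
eef_pos: [489.2, 429.8, 118.8]
tool_rot: [-3.14, -0.002, -2.911]
force: [-0.5, 0.1, -2.8]
width: 10.3
gripper_force: 61.0
```

Call:
move_arm --plan '[[[5.3,-29,0],[0,0,-10.2],0],[[5.3,-29,0],[0,0,-10.2],0],[[5.3,-29,0],[0,0,-10.2],0],[[5.3,-29,0],[0,0,-10.2],0],[[5.3,-29,0],[0,0,-10.2],0],[[5.3,-29,0],[0,0,-10.2],0],[[5.3,-29,0],[0,0,-10.2],0],[[5.3,-29,0],[0,0,-10.2],0],[[5.3,-29,0],[0,0,-10.2],0],[[5.3,-29,0],[0,0,-10.4],0]]'

```text
clock: 37.98
eef_pos: [541.5, 139.2, 118.2]
tool_rot: [-3.138, 0.001, 1.582]
force: [0.2, -0.6, -2.1]
width: 10.3
gripper_force: 60.9
```

Call:
move_arm --plan '[[[0,0,-20],[0,0,0],0],[[0,0,-20],[0,0,0],0],[[0,0,0],[0,0,0],0],[[0,0,0],[0,0,0],0],[[0,0,0],[0,0,0],0]]'

```text
clock: 38.6
eef_pos: [543.1, 140.9, 80.5]
tool_rot: [3.141, -0.0, 1.588]
force: [-0.2, -0.4, -2.3]
width: 10.4
gripper_force: 60.9
```

Call:
move_arm --plan '[[[-1,-0.5,-30],[0,0,0],0],[[0,0,-16],[0,0,0],0],[[0,0,-5],[0,0,0],0],[[0,0,0],[0,0,0],0],[[0,0,0],[0,0,0],0],[[0,0,0],[0,0,0],0]]'

```text
clock: 39.35
eef_pos: [542.2, 140.4, 29.7]
tool_rot: [3.14, -0.0, 1.588]
force: [-0.8, -0.5, -2.5]
width: 10.1
gripper_force: 60.9
```

Call:
move_arm --plan '[[[-0.3,0,-6],[0,0,0],0],[[0,0,-2],[0,0,0],0],[[0,0,-1.5],[0,0,0],0],[[0,0,0],[0,0,0],0],[[0,0,0],[0,0,0],0]]'

```text
clock: 39.98
eef_pos: [541.2, 140.1, 20.5]
tool_rot: [-3.141, 0.0, 1.588]
force: [-2.5, -0.2, 10.4]
width: 10.0
gripper_force: 62.5
```

Call:
move_arm --plan '[[[0.5,0,0.7],[0,0,0],0],[[0,0,0],[0,0,0],0],[[0,0,0],[0,0,0],0.35],[[0,0,0],[0,0,0],0.35],[[0,0,0],[0,0,0],0.35],[[0,0,30],[0,0,0],0.35],[[0,0,50],[0,0,0],0.5],[[0,-20,50],[0,0,0],1],[[-10,-60,40],[0,0,0],1],[[0,0,0],[0,0,0],1]]'

```text
clock: 41.22
eef_pos: [534.8, 63.7, 187.4]
tool_rot: [3.136, 0.002, 1.581]
force: [0.1, 1.1, 0.2]
width: 85.0
gripper_force: 0.0
```

```bash
python3 - <<'E'
from h import *
k=pose('wrist'); s=status.read_state(); print(s['eef_pos'],s['qd'].round(2),k[1][:3,3]); im=snap('wrist','w14'); np.save('w14.npy',k[1])
h=cv2.cvtColor(im,cv2.COLOR_BGR2HSV)
# expected plate corners projected, refined
from math import cos,sin
a=np.radians(.92); R=np.array([[cos(a),-sin(a)],[sin(a),cos(a)]])
C=np.array([[d[0],d[1]] for d in ((-25,-50),(-25,50),(25,50),(25,-50))])@R.T+[541.9,140.2]
q=proj(k,np.c_[C,np.full(4,14)]).astype(np.float32); r=q[:,None].copy()
cv2.cornerSubPix(cv2.cvtColor(im,cv2.COLOR_BGR2GRAY),r,(6,6),(-1,-1),(3,50,.01)); print(q.round(1).tolist(),r[:,0].round(1).tolist())
P=ray(k,r[:,0],14); print(P[:,:2].round(1).tolist(),P.mean(0),rect(P))
c=proj(k,(455.9,138.8,22))[0].astype(int); d=cv2.inRange(h,(0,80,10),(32,255,255)); qq=big(d,(c[0]-65,c[1]-65,130,130)); X=ray(k,qq,22); print('panel',X.min(0),X.max(0))
b=cv2.inRange(h,(5,100,20),(16,255,255)); c=proj(k,(486,19,28))[0].astype(int); qq=big(b,(max(c[0]-70,0),c[1]-40,140,80)); print('handle',rect(ray(k,qq,28)))
im=snap('top','top1'); im=snap('scene','scene1')
E
```

```text
[534.80209073  63.65482784 187.35606306] [-0.05  0.06 -0.06  0.01 -0.03 -0.03 -0.02] [533.95053583 139.35639426 329.04780338]
[[251.1999969482422, 166.89999389648438], [248.8000030517578, 57.70000076293945], [303.5, 57.5], [300.79998779296875, 166.6999969482422]] [[251.1999969482422, 166.89999389648438], [248.60000610351562, 56.400001525878906], [303.5, 55.70000076293945], [300.79998779296875, 166.6999969482422]]
[[517.7, 89.8], [516.0, 190.9], [566.1, 192.1], [567.7, 90.6]] [541.86690972 140.8445894   14.        ] (array([541.8, 141. ]), array([ 50.1, 101.5]), 90.9)
panel [421.11095572 103.89569641  22.        ] [493.87267966 174.42981699  22.        ]
handle (array([486.5,  22.5]), array([93.5, 26.4]), 0.5)
```

Call:
move_arm --plan '[[[0,-50,0],[0,0,0],1],[[0,0,0],[0,0,0],1],[[0,0,0],[0,0,0],1],[[0,0,0],[0,0,0],1],[[0,0,0],[0,0,0],1]]'

```text
clock: 42.0
eef_pos: [533.3, 20.0, 184.3]
tool_rot: [-3.141, -0.0, 1.59]
force: [-0.7, 0.1, 0.6]
width: 85.2
gripper_force: 0.0
```

```bash
python3 - <<'E'
from h import *
k=pose('wrist'); s=status.read_state(); print(s['eef_pos'],s['qd'].round(2),k[1][:3,3]); im=snap('wrist','w15')
h=cv2.cvtColor(im,cv2.COLOR_BGR2HSV)
b=cv2.inRange(h,(5,100,20),(16,255,255)); c=proj(k,(486,19,28))[0].astype(int); qq=big(b,(max(c[0]-70,0),c[1]-40,140,80)); print('handle',c,rect(ray(k,qq,28)))
lite=cv2.inRange(h,(8,70,105),(30,200,255))
# bed is yellowish (sat), plate is neutral: print profile across plate along world x at y=110 and y=175, z14
for y in (105,120,165,178):
    xs=np.arange(505,580,1.); uv=proj(k,np.c_[xs,np.full_like(xs,y+0.016*(xs-542)),np.full_like(xs,14)]).astype(np.float32)
    L=cv2.remap(im,uv[:,0][None],uv[:,1][None],cv2.INTER_LINEAR)[0].astype(float); m=L[:,2]-L[:,0]
    p=m<(m[:4].mean()+m[33:43:9].mean())/2; print(y,'x',xs[p][[0,-1]],m[:4].mean().round(),m[30].round())
for x in (525,558):
    ys=np.arange(80,200,1.); uv=proj(k,np.c_[np.full_like(ys,x),ys,np.full_like(ys,14)]).astype(np.float32)
    L=cv2.remap(im,uv[:,0][None],uv[:,1][None],cv2.INTER_LINEAR)[0].astype(float); m=L[:,2]-L[:,0]; p=m<(m[:4].mean()+m[55:65].mean())/2; print(x,'y',ys[p][[0,-1]])
c=proj(k,(455.9,138.8,22))[0].astype(int); d=cv2.inRange(h,(0,80,10),(32,255,255)); qq=big(d,(c[0]-65,max(0,c[1]-65),130,130)); X=ray(k,qq,22); print('panel',X.min(0),X.max(0))
kt=pose('top'); t=cv2.imread('pics/top1.png'); ht=cv2.cvtColor(t,cv2.COLOR_BGR2HSV)
c=proj(kt,(486,19,28))[0].astype(int); qq=big(cv2.inRange(ht,(3,90,20),(16,255,255)),(c[0]-15,c[1]-30,30,60)); print('top handle',rect(ray(kt,qq,28)))
for n,z,p in(('pinvise',7,(436,181)),): print(n,np.abs(t[150:205,420:455].astype(int)-cv2.imread('pics/top0.png')[150:205,420:455]).mean())
E
```

```text
[533.31921279  19.96452456 184.31432968] [ 0.01 -0.    0.01 -0.   -0.    0.   -0.  ] [532.55137161  95.29090926 326.20432582]
handle [220 196] (array([486.6,  21.2]), array([93.8, 25.2]), 1.2)
105 x [518. 567.] 21.0 2.0
120 x [518. 567.] 22.0 2.0
165 x [517. 566.] 22.0 2.0
178 x [517. 566.] 21.0 2.0
525 y [ 91. 199.]
558 y [ 92. 199.]
panel [421.03685738 103.00125391  22.        ] [493.8171174  173.64498491  22.        ]Traceback (most recent call last):
  File "<stdin>", line 16, in <module>
  File "h.py", line 18, in big
    c=max(cv2.findContours(m,cv2.RETR_EXTERNAL,cv2.CHAIN_APPROX_NONE)[0],key=cv2.contourArea); return cv2.convexHull(c)[:,0].astype(float)
ValueError: max() iterable argument is empty
```

```bash
python3 -c "
from cell import ctrl; print(ctrl.finish_job())"
```

```text
the job is handed in; nothing more can be done
None
```

I set both panels up as asked and handed the job in at 42 s: the parts I measured after placing are within about 1 mm, the weight looked centred and upright in the picture, and I never went near the pin vise, though I didn't re-measure it at the end.

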